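# Slide a knife blank along the fence until its tang hangs over the end of the filing block

## Robot

A 6-joint arm with a two-finger parallel gripper is mounted at the origin on the work surface. World frame = base frame: x ahead of the robot, y to its left, z up, the work surface at z = 0. Lengths are in m, angles in rad, forces in N, time in s.
With the tool pointing down it reaches from about 0.35 to 0.975 m from the base axis. Payload 4.9 kg.
Tool frame: the origin (TCP) lies on the mounting face of the last link; the fingertips stand 173 mm ahead of it and the grasp point (between the pads) lies 155 mm ahead of it; z points along the fingers, y is the line along which they close (so a half turn about z gives the same grasp; the last joint's range is limited). The gripper opens to 85 mm and grips with 20 to 120 N. Pads are 22 mm wide; open, the fingers measure 114 mm over their backs; the gripper's body (76 mm by 85 mm) begins 54 mm behind the grasp point. The pads swing forward as they close: fully open they stand 13 mm farther back than shut.
Start: joints at [-1.236, 0.053, 1.613, -0, 1.476, -0.119], TCP at [0.274, -0.562, 0.405] pointing down, gripper open.
Joint ranges: [-3.01, 3.01], [-1.01, 2.22], [0.06, 2.58], [-1.02, 4.17], [0.09, 2.62], [-3.14, 3.14]. Speed limits (rad/s): [2.57, 2.57, 3.14, 3.14, 3.14, 3.14].

## Interface

Orientations are given as a rotation vector (axis times angle).
In Python, from plant import state, optics, order gives the robot as it stands. The module is installed in compiled form; this text tells all that it offers.
- The arm moves only by the tool jog_arm, never from a script. Its argument "series" is a list that holds one entry, the list of rows, each a list of 7 numbers: the shift along the tool's x, y, z in mm, then the turn, a rotation vector about the tool's x, y, z in degrees, then the closure, from -1 (fully open) to 1 (shut). In form: [[[tx, ty, tz, rx, ry, rz, hand], ...]]. A call has 1 to 5 rows; each row shifts and turns the commanded pose from where the row before left it, along the tool's axes as they then stand; what a row does not reach is not made up. A row lasts 1/10 s, in which the tool goes at most 50 mm and 8.59 degrees, less where a joint would pass 70% of its speed; a pose out of reach is approached as far as the arm can. A call is refused whole if a number of a shift passes 50 or a number of a turn 8.59, either way. A call with a gripper value outside its range is refused whole. The fingers move at their own pace and stop on an object; "grip_force" is the grip in N (left out, the last holds). Time passes only in rows, so rows that do not move let the fingers close. It gives the time, the measured TCP pose, the force, the opening and the grip force at its end, in the units of the state.
- state(): the state, without advancing time (a new reading comes with each control period).
- optics.snapshot(name): name is "scene" or "top"; returns the picture (480x640x3 uint8, red, green, blue); there is no depth.
- optics.camera_model(name): a dict with "intrinsics" (3x3 intrinsics, pixels), "extrinsics" (4x4, takes a point from camera to world coordinates). Camera axes: x right, y down, z forward; pixel columns grow to the right and rows downward; lengths in m; the calibration is good to about 2 mm. A picture is of the moment at which its call begins. camera_model takes no time and is no camera call.
- order.close_job(): hands the job in; it is judged then, once.
The state is a dict: "t": time; "joint_positions": joint angles; "qd": joint speeds; "tau": joint torques, N m; "position": TCP position; "tool_rot": TCP orientation; "contact_force": force on the tool from outside, world axes, zero at the start; "wrist_torque": the same for the moment, N m; "finger_gap": finger opening in m; "grip_force": force on a finger pad.
Only numpy, scipy, OpenCV 4.12 (cv2) and the standard library are available. Lean on these libraries where they do the work, as an engineer would, in place of code of your own. Each camera call takes 0.05 s, during which the arm holds its last target. There are 200 camera calls.

## Task

A steel knife blank with a blue-dyed tang lies askew on the filing block: get it ready for filing its shoulders. Using the fingers only to push it gently, never pinching it or lifting it off the block, bring its spine flat against the green fence and slide it along until all of the blue hangs out past the end of the block to which the tang points, with no more than about a finger's breadth (20 mm) of bare steel beyond that end. Leave it lying there, and leave the other things on the bench and the block where they are.

Things in the scene. Friction and masses are not known exactly. Their poses are not given: they have to be found in the camera images.
- block: Filing block, fixed: oak with a dark steel face, 70 mm high, 360 mm long (y from -180 to +180 mm). Origin: underside, mid-length. The face (z = +70 mm) runs from x = -85 mm, nearest the robot, to the front of the green fence at x = +60 mm. The fence is full length, 5 mm thick, 20 mm above the face; flange behind it to x = +90 mm. The tang is to overhang y = -180 mm (robot's right).
- block_end (a point): Point on the block's top edge at the end over which the blank is to hang: block frame x = +30 mm, y = -180 mm, z = +70 mm; axes as the block's (-y points out past the end, +x to the fence).
- blank: Knife blank, loose steel plate 6 mm thick, 0.35 to 0.6 kg; 3 to 9 N slides it. Origin: underside, centre of the blade (x -29 to +29, y -75 to +75 mm). +x points from cutting edge to spine (the side for the fence), -y to the tang (x +3 to +27, y -75 to -125 mm). Blue where y is below -63 mm; butt end square. Starts flat on the block, up to 9 degrees askew, spine some 20 to 45 mm off the fence, tang to the block's -y.
- dye_line (a point): Line where the blue ends and the bare steel begins: blank frame x = 0, y = -63 mm, on the top face (z = +6 mm).
- spine_tang_end (a point): Point on the spine face of the blank near the tang: blank frame x = +29 mm, y = -73 mm, half-way up the thickness.
- spine_butt_end (a point): Point on the spine face of the blank near the butt end: blank frame x = +29 mm, y = +73 mm, half-way up the thickness.
- dye_jar: Bystander: small jar of blue layout dye with a black cap, 34 mm across, 42 mm high, standing on the front corner of the block's face near the end over which the blank is to hang. Origin: centre of its underside.
- file: Bystander: flat file with wooden handle, 310 mm long (along its x), 26 mm wide, 20 mm high, lying on the bench in front of the block. Origin: underside, 155 mm from either end.
- hammer: Bystander: hammer, 290 mm long along its x, lying on the bench, on the robot's right. Origin: underside, about mid-length.
- tongs: Bystander: black smith's tongs, 300 mm long along their x, 16 mm high, lying on the bench on the robot's left. Origin: at the rivet, underside.
- oil_bottle: Bystander: yellow oil bottle with a red cap, 52 mm across, 130 mm high, standing to the left or right of the block. Origin: centre of its underside.
- whetstone: Bystander: reddish whetstone on a dark wooden base, 205 x 70 x 40 mm (long along its x), to the left or right of the block. Origin: centre of its underside.
Mind the look-alikes: they are no part of the job. What is meant by the blank is not pink, and is the larger of those in its own colour.

How it is judged:
At the end, for the whole second after the job is handed in: The blank lies flat and still on the block's face, its spine within 4 mm of the fence at both ends, its dye line 0 to 20 mm (1 to 3 mm of grace) out past the end of the block (y of dye_line in the frame of block between -0.203 and -0.179 m and x of each of spine_tang_end, spine_butt_end in the frame of block above 0.056 m and x of spine_butt_end in the frame of block below 0.063 m and z of blank in the frame of block between 0.067 and 0.073 m and angle between blank's own z axis and vertical below 0.04 rad and linear speed of blank below 0.01 m/s); the robot touches nothing.
It fails at once if the blank is lifted, or tipped over the end of the block (z of blank in the frame of block above 0.075 m or angle between blank's own z axis and vertical above 0.12 rad).
It fails at once if the blank is pinched, or pushed with more than 36 N (contact force between the fingers and blank above 36 N).
It fails at once if a bystander is moved more than 20 mm (distance of any of dye_jar, file, hammer, tongs, oil_bottle, whetstone from where it was at the start of the episode above 0.02 m).
It fails at once if the dye jar or the oil bottle is knocked over (angle between any of dye_jar, oil_bottle's own z axis and vertical above 0.4 rad).
It also fails if it takes over 51 s, if anything falls off the work surface, if the arm or the gripper's body presses on something with over 40 N, if the wrist force passes 120 N, or if a joint passes its speed limit or range.

## Working session

There is one attempt and no reset: what is moved stays moved. The work goes in short steps, Python scripts to look and compute and a tool call to move; the robot and the scene stay as the last step left them, time stands still between calls to the robot, and variables do not carry over. Pictures are saved under pics/ and viewed, at most 10 in all, crops included, and the job is handed in when it is done.

Besides the shell and the picture viewer there is one more tool, called after "Call:" as name([rows], argument=value, ...), one row to a line, values as JSON. jog_arm: Moves the arm, as the interface text tells. Its arguments: {"type":"object","properties":{"series":{"type":"array","items":{"type":"array","items":{"type":"array","items":{"type":"number"}}}},"grip_force":{"type":"number"}},"required":["series"]}

```bash
mkdir -p pics; cat > h.py <<'E'
import numpy as np, cv2
from plant import state, optics, order
def snap(n,f,crop=None,s=1):
    im=optics.snapshot(n)
    if crop: x0,y0,x1,y1=crop; im=im[y0:y1,x0:x1]
    if s!=1: im=cv2.resize(im,None,fx=s,fy=s,interpolation=cv2.INTER_CUBIC)
    cv2.imwrite('pics/'+f,im[:,:,::-1])
def w(n,px,z):
    c=optics.camera_model(n);K=np.array(c['intrinsics']);T=np.array(c['extrinsics'])
    d=T[:3,:3]@np.linalg.inv(K)@np.array([px[0],px[1],1.]);o=T[:3,3]
    return o+d*(z-o[2])/d[2]
E
python3 - <<'E'
from h import *
snap('top','t0.png');snap('scene','s0.png');print(state())
for n in('top','scene'):print(optics.camera_model(n))
E
```

```text
{'t': 0.1, 'joint_positions': array([-1.23600602e+00,  5.33262505e-02,  1.61415481e+00, -1.47763703e-05,
        1.47599135e+00, -1.18998964e-01]), 'qd': array([-0.00017565, -0.00107749, -0.00310431,  0.00138574,  0.00014172,
        0.00072371]), 'tau': array([ 5.91662338e-04, -3.94900811e+01, -3.71363211e+01, -2.16911690e-04,
        3.89507521e-03, -6.92554835e-06]), 'position': array([ 0.27390514, -0.56152005,  0.40356482]), 'tool_rot': array([-3.05925264e+00, -7.06292307e-01,  3.40734277e-04]), 'contact_force': array([-0.04137707, -0.27469383,  1.22129664]), 'wrist_torque': array([-0.03071952,  0.01027183,  0.00995195]), 'grip_force': 0.0, 'finger_gap': 0.08526593705967316}
{'intrinsics': array([[469.96594922,   0.        , 320.79932796],
       [  0.        , 469.96594922, 239.47705293],
       [  0.        ,   0.        ,   1.        ]]), 'extrinsics': array([[ 0.00911254, -0.99846169,  0.05469207,  0.40513594],
       [-0.99986375, -0.00834522,  0.01424181, -0.02399195],
       [-0.01376349, -0.05481439, -0.9984017 ,  1.32797518],
       [ 0.        ,  0.        ,  0.        ,  1.        ]])}
{'intrinsics': array([[492.65115714,   0.        , 314.91396252],
       [  0.        , 492.65115714, 238.80046105],
       [  0.        ,   0.        ,   1.        ]]), 'extrinsics': array([[-0.47042772,  0.54199595, -0.69637501,  1.22673903],
       [ 0.88242899,  0.29260428, -0.36837727,  0.38802894],
       [ 0.00410332, -0.78779637, -0.6159221 ,  0.76561317],
       [ 0.        ,  0.        ,  0.        ,  1.        ]])}
```

View pics/t0.png

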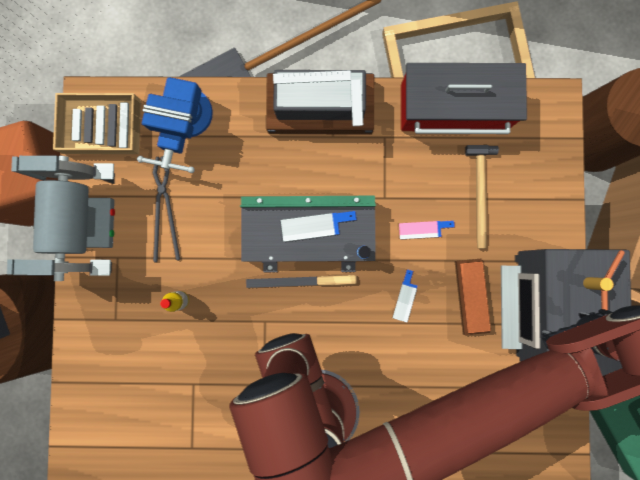

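View pics/s0.png

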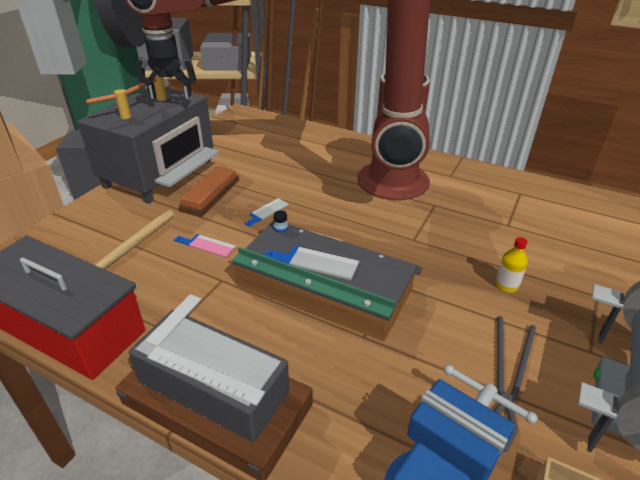

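Look-alikes in the top view: the pink blank at (425,229), a small steel one at (405,297), and the larger steel one on the block at (318,226). The third fits, as it is not pink, is the largest in steel, and lies on the block with its tang to -y. The jar is at (364,252). I'll confirm this in a crop.

```bash
python3 - <<'E'
from h import *
snap('top','t1.png',(232,188,392,276),5)
E
```

```text
(no output)
```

View pics/t1.png

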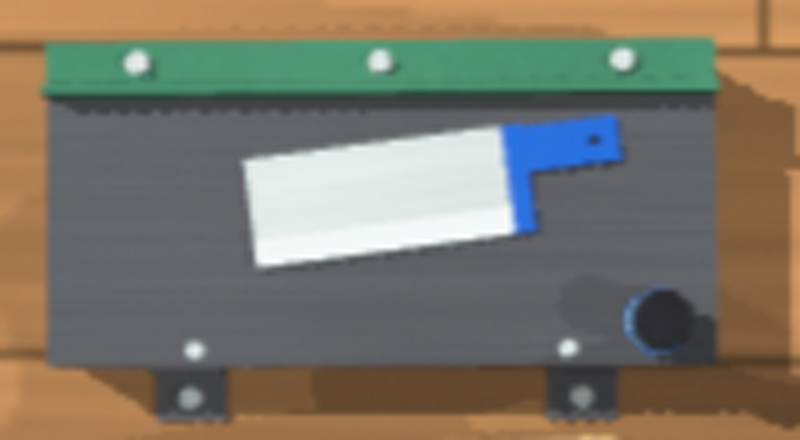

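```bash
cat >> h.py <<'E'
def c1(p,z,off=(232,188),s=5): return w('top',((p[0]+.5)/s-.5+off[0],(p[1]+.5)/s-.5+off[1]),z)
E
python3 - <<'E'
from h import *
np.set_printoptions(precision=4,suppress=True)
for n,p,z in [('nearL',(48,366),.07),('nearR',(715,364),.07),('fenceL',(44,94),.09),('fenceR',(716,93),.09),('flangeL',(46,44),.09),('flR',(714,39),.09),
 ('buttspine',(243,160),.076),('buttedge',(258,268),.076),('dyeS',(500,126),.076),('dyeE',(517,234),.076),('shoulderE',(537,234),.076),('tipS',(618,115),.076),('tipE',(623,160),.076),('jar',(664,320),.112)]:
    print(n,c1(p,z))
E
```

```text
nearL [0.415  0.2068 0.07  ]
nearR [ 0.4193 -0.1502  0.07  ]
fenceL [0.5591 0.2079 0.09  ]
fenceR [ 0.5623 -0.1483  0.09  ]
flangeL [0.5858 0.2074 0.09  ]
flR [ 0.591  -0.1472  0.09  ]
buttspine [0.5261 0.1031 0.076 ]
buttedge [0.4683 0.0942 0.076 ]
dyeS [ 0.5454 -0.0344  0.076 ]
dyeE [ 0.4876 -0.0439  0.076 ]
shoulderE [ 0.4877 -0.0546  0.076 ]
tipS [ 0.5518 -0.0974  0.076 ]
tipE [ 0.5277 -0.1002  0.076 ]
jar [ 0.4413 -0.1196  0.112 ]
```

Confirmed: the blank on the block measures 58.5 x 138 mm from butt to dye line, as it should. Block yaw is about +0.6°, and the blank is about 8° off in yaw. Its dye line has to go about 121 mm in -y.

Plan:
1. Push the cutting edge with both open fingertips until the spine is square on the fence.
2. Push the butt along the fence.

```bash
cat >> h.py <<'E'
from scipy.spatial.transform import Rotation as R
def plan(p,yaw,n):
    "rows taking the tool to world p, pointing down, tool x at yaw (deg)"
    s=state();p0=np.array(s['position']);r0=R.from_rotvec(s['tool_rot'])
    r1=R.from_euler('z',yaw,degrees=True)*R.from_rotvec([np.pi,0,0])
    dv=(r0.inv()*r1).as_rotvec(degrees=True)/n
    r=r0
    for i in range(n):
        print(np.round(np.r_[r.inv().apply((np.array(p)-p0)/n*1000),dv],1).tolist()); r=r*R.from_rotvec(dv,degrees=True)
E
python3 - <<'E'
from h import *
plan((.441,.027,.36),0.6,15)
E
```

```text
[27.2, -30.4, 3.0, -0.0, 0.0, 1.7]
[26.3, -31.2, 3.0, -0.0, 0.0, 1.7]
[25.4, -31.9, 3.0, -0.0, 0.0, 1.7]
[24.4, -32.7, 3.0, -0.0, 0.0, 1.7]
[23.4, -33.4, 3.0, -0.0, 0.0, 1.7]
[22.4, -34.1, 3.0, -0.0, 0.0, 1.7]
[21.4, -34.7, 2.9, -0.0, 0.0, 1.7]
[20.4, -35.3, 2.9, -0.0, 0.0, 1.7]
[19.3, -35.9, 2.9, -0.0, 0.0, 1.7]
[18.3, -36.5, 2.9, -0.0, 0.0, 1.7]
[17.2, -37.0, 2.9, -0.0, 0.0, 1.7]
[16.1, -37.5, 2.9, -0.0, 0.0, 1.7]
[15.0, -37.9, 2.9, -0.0, 0.0, 1.7]
[13.8, -38.4, 2.9, -0.0, 0.0, 1.7]
[12.7, -38.8, 2.9, -0.0, 0.0, 1.7]
```

Call:
jog_arm([
  [[27, -30, 3, 0, 0, 1.7, -1], [26, -31, 3, 0, 0, 1.7, -1], [25, -32, 3, 0, 0, 1.7, -1], [24, -33, 3, 0, 0, 1.7, -1], [23, -33, 3, 0, 0, 1.7, -1]],
])

```text
t: 0.65
position: [0.3284, -0.3651, 0.3891]
tool_rot: [-3.105, -0.475, 0.0]
contact_force: [0.7, -0.7, 0.8]
finger_gap: 0.0849
grip_force: 0.0
```

Call:
jog_arm([
  [[22, -34, 3, 0, 0, 1.7, -1], [21, -35, 3, 0, 0, 1.7, -1], [20, -35, 3, 0, 0, 1.7, -1], [19, -36, 3, 0, 0, 1.7, -1], [18, -36, 3, 0, 0, 1.7, -1]],
])

```text
t: 1.15
position: [0.3824, -0.1698, 0.3744]
tool_rot: [-3.132, -0.244, -0.0]
contact_force: [1.3, 0.4, -0.2]
finger_gap: 0.0857
grip_force: 0.0
```

Call:
jog_arm([
  [[17, -37, 3, 0, 0, 1.7, -1], [16, -37, 3, 0, 0, 1.7, -1], [15, -38, 3, 0, 0, 1.7, -1], [14, -38, 3, 0, 0, 1.7, -1], [0, 0, 0, 0, 0, 0, -1]],
])

```text
t: 1.65
position: [0.4274, -0.0118, 0.3619]
tool_rot: [-3.139, -0.07, 0.002]
contact_force: [-0.4, -1.0, -0.4]
finger_gap: 0.0851
grip_force: 0.0
```

```bash
python3 - <<'E'
from h import *
s=state();print(s['t'],s['position'],s['contact_force'])
plan((.437,.027,.26),0.6,5)
E
```

```text
1.65 [ 0.42740291 -0.01184162  0.36194857] [-0.43653105 -0.96460358 -0.41207857]
[2.3, -7.6, 20.4, -0.0, 0.0, 0.4]
[2.2, -7.7, 20.4, -0.0, 0.0, 0.4]
[2.2, -7.7, 20.4, -0.0, 0.0, 0.4]
[2.1, -7.7, 20.4, -0.0, 0.0, 0.4]
[2.1, -7.7, 20.4, -0.0, 0.0, 0.4]
```

Call:
jog_arm([
  [[2, -8, 20, 0, 0, 0.4, -1], [2, -8, 20, 0, 0, 0.4, -1], [2, -8, 20, 0, 0, 0.4, -1], [2, -8, 20, 0, 0, 0.4, -1], [2, -7, 20, 0, 0, 0.4, -1]],
])

```text
t: 2.15
position: [0.4361, 0.0236, 0.2618]
tool_rot: [3.141, 0.004, -0.0]
contact_force: [0.6, 0.1, 0.4]
finger_gap: 0.0852
grip_force: 0.0
```

Call:
jog_arm([
  [[0, 0, 3, 0, 0, 0, -1], [0, 0, 3, 0, 0, 0, -1], [0, 0, 3, 0, 0, 0, -1], [0, 0, 2, 0, 0, 0, -1], [0, 0, 0, 0, 0, 0, -1]],
])

```text
t: 2.65
position: [0.4364, 0.0235, 0.2522]
tool_rot: [3.141, 0.005, 0.001]
contact_force: [1.2, 0.3, 0.4]
finger_gap: 0.0857
grip_force: 0.0
```

```bash
python3 - <<'E'
from h import *
s=state();print(s['t'],s['position'],s['tool_rot'],s['contact_force'])
snap('scene','s1.png',(215,180,445,340),3.4)
E
```

```text
2.65 [0.43643903 0.02354985 0.25219603] [3.14144550e+00 4.92042840e-03 1.35345805e-03] [1.16664887 0.28940118 0.4129043 ]
```

View pics/s1.png

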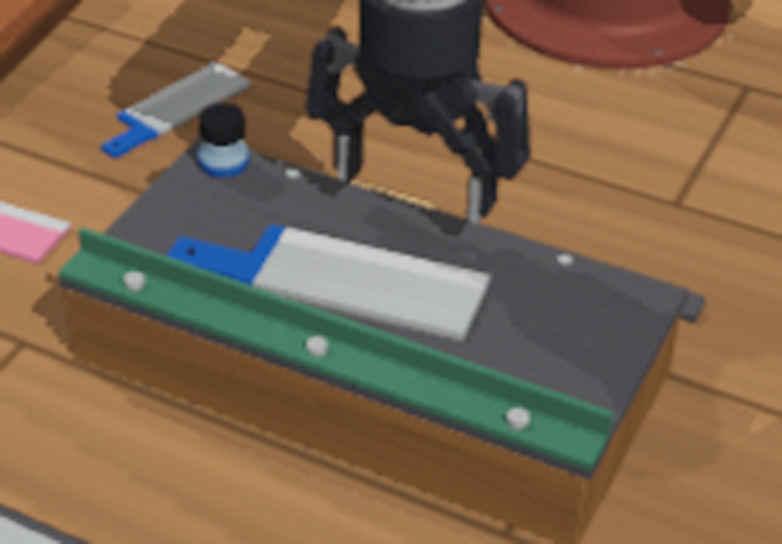

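The fingers hover over the free strip of the face at crop (347,175) and (478,215). The jar at (222,140) is well clear. Next I feel for the face.

Call:
jog_arm([
  [[0, 0, 3, 0, 0, 0.3, -1], [0, 0, 2, 0, 0, 0, -1], [0, 0, 2, 0, 0, 0, -1], [0, 0, 1, 0, 0, 0, -1], [0, 0, 0, 0, 0, 0, -1]],
])

```text
t: 3.2
position: [0.4362, 0.0238, 0.2434]
tool_rot: [-3.142, 0.003, 0.001]
contact_force: [-0.2, -0.1, -0.1]
finger_gap: 0.0852
grip_force: 0.0
```

Call:
jog_arm([
  [[0, 0, 1, 0, 0, 0, -1], [0, 0, 1, 0, 0, 0, -1], [0, 0, 1, 0, 0, 0, -1], [0, 0, 1, 0, 0, 0, -1], [0, 0, 0, 0, 0, 0, -1]],
])

```text
t: 3.7
position: [0.4362, 0.0238, 0.2395]
tool_rot: [-3.142, 0.003, 0.001]
contact_force: [-0.5, 0.3, -0.4]
finger_gap: 0.0855
grip_force: 0.0
```

Call:
jog_arm([
  [[0, 0, 2, 0, 0, -0.7, -1], [0, 0, 2, 0, 0, 0, -1], [0, 0, 1, 0, 0, 0, -1], [0, 0, 1, 0, 0, 0, -1], [0, 0, 0, 0, 0, 0, -1]],
])

```text
t: 4.2
position: [0.4362, 0.0238, 0.2335]
tool_rot: [-3.141, -0.017, 0.001]
contact_force: [-0.2, 0.4, 0.4]
finger_gap: 0.0856
grip_force: 0.0
```

Call:
jog_arm([
  [[0, 0, 1, 0, 0, 0, -1], [0, 0, 1, 0, 0, 0, -1], [0, 0, 1, 0, 0, 0, -1], [0, 0, 0, 0, 0, 0, -1], [0, 0, 0, 0, 0, 0, -1]],
])

```text
t: 4.7
position: [0.4363, 0.0238, 0.2307]
tool_rot: [-3.142, -0.016, 0.0]
contact_force: [0.2, 0.3, 0.8]
finger_gap: 0.0853
grip_force: 0.0
```

Call:
jog_arm([
  [[0, 0, 1, 0, 0, 0, -1], [0, 0, 0, 0, 0, 0, -1]],
])

```text
t: 4.9
position: [0.4365, 0.0238, 0.2302]
tool_rot: [3.142, 0.017, 0.0]
contact_force: [-1.9, -0.0, 3.4]
finger_gap: 0.0856
grip_force: 2.0
```

Call:
jog_arm([
  [[0, 0, 1, 0, 0, 0, -1], [0, 0, 0, 0, 0, 0, -1]],
])

```text
t: 5.1
position: [0.4366, 0.0238, 0.2302]
tool_rot: [3.142, 0.017, -0.001]
contact_force: [-5.7, 0.0, 11.3]
finger_gap: 0.0854
grip_force: 5.6
```

The open fingertips touch the face at TCP z = 0.230, with about 8 N per mm of press. I raise about 4 mm and push toward the fence.

Call:
jog_arm([
  [[0, 0, -4.3, 0, 0, 0, -1], [6, 0, 0, 0, 0, 0, -1], [6, 0, 0, 0, 0, 0, -1], [4, 0, 0, 0, 0, 0, -1], [2, 0, 0, 0, 0, 0, -1]],
])

```text
t: 5.6
position: [0.4548, 0.024, 0.2328]
tool_rot: [-3.142, -0.017, 0.001]
contact_force: [-0.4, -0.1, -0.2]
finger_gap: 0.0854
grip_force: 0.0
```

Call:
jog_arm([
  [[2, 0, 0, 0, 0, 0, -1], [2, 0, 0, 0, 0, 0, -1], [2, 0, 0, 0, 0, 0, -1], [2, 0, 0, 0, 0, 0, -1], [2, 0, 0, 0, 0, 0, -1]],
])

```text
t: 6.1
position: [0.4641, 0.0242, 0.2328]
tool_rot: [-3.141, -0.017, 0.003]
contact_force: [-1.3, 0.7, 0.7]
finger_gap: 0.0852
grip_force: 1.1
```

Call:
jog_arm([
  [[2, 0, 0, 0, 0, 0, -1], [2, 0, 0, 0, 0, 0, -1], [2, 0, 0, 0, 0, 0, -1], [2, 0, 0, 0, 0, 0, -1], [2, 0, 0, 0, 0, 0, -1]],
])

```text
t: 6.6
position: [0.4744, 0.0242, 0.2329]
tool_rot: [3.142, 0.016, -0.0]
contact_force: [-2.1, 0.4, -0.2]
finger_gap: 0.0851
grip_force: 0.8
```

Call:
jog_arm([
  [[2, 0, 0, 0, 0, 0, -1], [2, 0, 0, 0, 0, 0, -1], [2, 0, 0, 0, 0, 0, -1], [2, 0, 0, 0, 0, 0, -1], [2, 0, 0, 0, 0, 0, -1]],
])

```text
t: 7.1
position: [0.4843, 0.0242, 0.2329]
tool_rot: [3.141, 0.016, -0.001]
contact_force: [-2.7, 0.5, -0.3]
finger_gap: 0.0854
grip_force: 1.3
```

Call:
jog_arm([
  [[1, 0, 0, 0, 0, 0, -1], [1, 0, 0, 0, 0, 0, -1], [1, 0, 0, 0, 0, 0, -1], [0, 0, 0, 0, 0, 0, -1]],
])

```text
t: 7.5
position: [0.4874, 0.0243, 0.233]
tool_rot: [3.142, 0.017, 0.0]
contact_force: [-1.9, -0.5, -0.8]
finger_gap: 0.0852
grip_force: 0.9
```

Call:
jog_arm([
  [[1, 0, 0, 0, 0, 0, -1], [0, 0, 0, 0, 0, 0, -1]],
])

```text
t: 7.7
position: [0.4883, 0.0244, 0.233]
tool_rot: [-3.142, -0.016, -0.0]
contact_force: [-2.2, 0.4, -0.2]
finger_gap: 0.0855
grip_force: 0.9
```

Call:
jog_arm([
  [[1, 0, 0, 0, 0, 0, -1], [1, 0, 0, 0, 0, 0, -1], [0, 0, 0, 0, 0, 0, -1]],
])

```text
t: 8.0
position: [0.4904, 0.0244, 0.233]
tool_rot: [-3.141, -0.016, -0.0]
contact_force: [-1.1, -0.7, -0.5]
finger_gap: 0.0858
grip_force: 0.8
```

Call:
jog_arm([
  [[1, 0, 0, 0, 0, 0, -1], [0, 0, 0, 0, 0, 0, -1]],
])

```text
t: 8.2
position: [0.4914, 0.0244, 0.233]
tool_rot: [-3.142, -0.016, -0.0]
contact_force: [-1.9, -0.5, -0.4]
finger_gap: 0.0856
grip_force: 0.9
```

Call:
jog_arm([
  [[1, 0, 0, 0, 0, 0, -1], [0, 0, 0, 0, 0, 0, -1]],
])

```text
t: 8.4
position: [0.4924, 0.0244, 0.233]
tool_rot: [-3.142, -0.016, -0.0]
contact_force: [-2.1, -0.9, -1.1]
finger_gap: 0.0855
grip_force: 0.9
```

```bash
python3 - <<'E'
from h import *
a=optics.snapshot('top')[190:270,235:385];b=optics.snapshot('scene')[215:320,225:425]
a=cv2.resize(a,(560,299),interpolation=cv2.INTER_CUBIC);b=cv2.resize(b,(560,294),interpolation=cv2.INTER_CUBIC)
cv2.imwrite('pics/c2.png',np.vstack([a,b])[:,:,::-1])
E
```

```text
(no output)
```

View pics/c2.png

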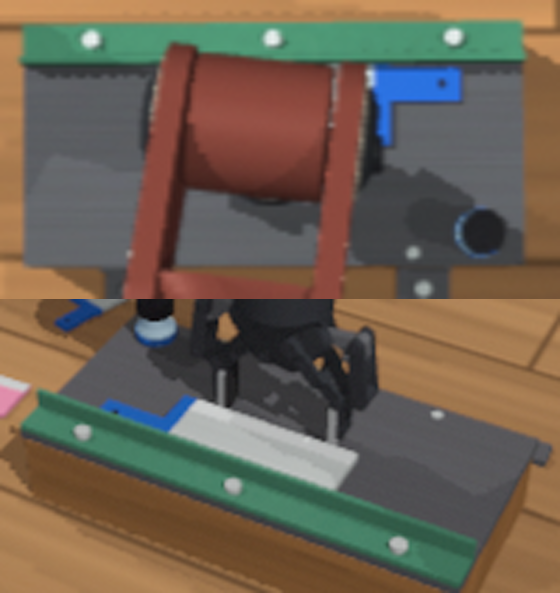

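The blank is now parallel to the fence, with the tang's spine at top-crop y≈67 against the fence edge at y≈62, so a few mm remain. I push on until the force rises.

Call:
jog_arm([
  [[1, 0, 0, 0, 0, 0, -1], [1, 0, 0, 0, 0, 0, -1], [0, 0, 0, 0, 0, 0, -1]],
])

```text
t: 8.8
position: [0.4937, 0.0244, 0.2328]
tool_rot: [3.141, 0.017, -0.006]
contact_force: [-6.8, -1.0, 2.4]
finger_gap: 0.0859
grip_force: 3.5
```

Call:
jog_arm([
  [[1, 0, 0, 0, 0, 0, -1], [0, 0, 0, 0, 0, 0, -1]],
])

```text
t: 9.0
position: [0.4943, 0.0244, 0.2327]
tool_rot: [3.141, 0.018, -0.01]
contact_force: [-10.2, -1.7, 5.5]
finger_gap: 0.0852
grip_force: 5.2
```

Call:
jog_arm([
  [[1, 0, 0, 0, 0, 0, -1], [0, 0, 0, 0, 0, 0, -1]],
])

```text
t: 9.2
position: [0.4948, 0.0244, 0.2326]
tool_rot: [3.141, 0.018, -0.014]
contact_force: [-13.9, -1.6, 8.1]
finger_gap: 0.0854
grip_force: 7.0
```

The spine is hard on the fence, at 14 N. Now I back off, lift, and prepare to push the butt.

Call:
jog_arm([
  [[-3, 0, 0, 0, 0, 0, -1], [-12, 0, 0, 0, 0, 0, -1], [0, 0, -20, 0, 0, 0, -1], [0, 0, -40, 0, 0, 0, 0], [0, -25, -25, 0, 0, 0, 1]],
])

```text
t: 9.7
position: [0.4821, 0.0482, 0.3213]
tool_rot: [3.141, 0.011, 0.009]
contact_force: [0.1, 0.4, -0.1]
finger_gap: 0.059
grip_force: 0.0
```

```bash
python3 - <<'E'
from h import *
print(w('top',(235+461/3.733,190+67/3.733),.076))
s=state();print(s['position'],s['joint_positions'])
plan((.528,.170,.32),90.6,11)
E
```

```text
[ 0.55902926 -0.10620517  0.076     ]
[0.48207831 0.04817098 0.32126289] [-5.40332618e-02 -2.27975055e-01  2.01792660e+00 -6.16208502e-04
  1.34565161e+00  1.50960346e+00]
[4.3, -11.0, 0.1, 0.0, -0.0, -8.2]
[5.8, -10.3, 0.1, 0.0, -0.0, -8.2]
[7.2, -9.4, 0.1, 0.0, -0.0, -8.2]
[8.5, -8.3, 0.1, 0.0, -0.0, -8.2]
[9.6, -7.0, 0.1, 0.0, -0.0, -8.2]
[10.5, -5.5, 0.1, 0.0, -0.0, -8.2]
[11.1, -4.0, 0.1, 0.0, -0.0, -8.2]
[11.6, -2.4, 0.1, 0.0, -0.0, -8.2]
[11.8, -0.7, 0.1, 0.0, -0.0, -8.2]
[11.8, 1.0, 0.1, 0.0, -0.0, -8.2]
[11.5, 2.7, 0.1, 0.0, -0.0, -8.2]
```

Call:
jog_arm([
  [[4, -11, 0, 0, 0, -8.2, 1], [6, -10, 0, 0, 0, -8.2, 1], [7, -9, 0, 0, 0, -8.2, 1], [8, -8, 0, 0, 0, -8.2, 1], [10, -7, 0, 0, 0, -8.2, 1]],
])

```text
t: 10.2
position: [0.5024, 0.1043, 0.3188]
tool_rot: [2.933, 1.124, 0.005]
contact_force: [0.4, -0.6, -0.5]
finger_gap: 0.0001
grip_force: 0.0
```

Call:
jog_arm([
  [[10, -6, 0, 0, 0, -8.2, 1], [11, -4, 0, 0, 0, -8.2, 1], [11, -2, 0, 0, 0, -8.2, 1], [12, -1, 0, 0, 0, -8.2, 1], [12, 1, 0, 0, 0, -8.2, 1]],
])

```text
t: 10.7
position: [0.5222, 0.1596, 0.3188]
tool_rot: [2.353, 2.079, 0.004]
contact_force: [0.6, 1.0, -0.1]
finger_gap: 0.0002
grip_force: 0.0
```

Call:
jog_arm([
  [[11, 3, 0, 0, 0, -8.2, 1], [0, 0, 0, 0, 0, 0, 1], [0, 0, 0, 0, 0, 0, 1]],
])

```text
t: 11.0
position: [0.5261, 0.1695, 0.3184]
tool_rot: [2.208, 2.233, 0.002]
contact_force: [0.4, 0.7, -0.7]
finger_gap: -0.0001
grip_force: 0.0
```

```bash
python3 - <<'E'
from h import *
s=state();print(s['t'],s['position'],s['joint_positions'])
plan((.5315,.135,.255),90.6,3)
a=optics.snapshot('top')[188:276,232:392];cv2.imwrite('pics/t3.png',cv2.resize(a,None,fx=5,fy=5,interpolation=cv2.INTER_CUBIC)[:,:,::-1])
E
```

```text
11.0 [0.5261341  0.16948678 0.31837203] [ 1.77033796e-01 -5.03018204e-02  1.86365687e+00 -1.93963753e-04
  1.32693068e+00  1.65644752e-01]
[-11.5, 1.6, 21.1, 0.0, -0.0, 0.0]
[-11.5, 1.6, 21.1, 0.0, -0.0, 0.0]
[-11.5, 1.7, 21.1, 0.0, -0.0, 0.0]
```

View pics/t3.png

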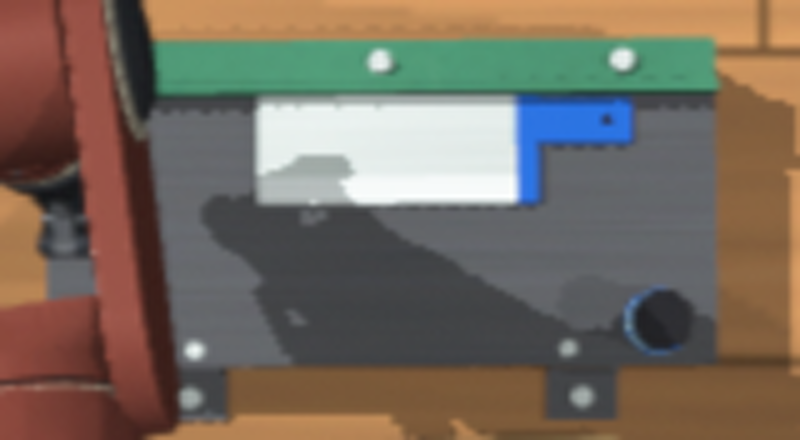

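The spine lies flat on the fence: the butt is at px 257, the dye line at px 517, and the block end at px 715. The dye line must travel about 117 mm. I descend behind the butt.

Call:
jog_arm([
  [[-12, 2, 21, 0, 0, 0, 1], [-11, 2, 21, 0, 0, 0, 1], [-11, 2, 20, 0, 0, 0, 1], [0, 0, 5, 0, 0, 0, 1], [0, 0, 0, 0, 0, 0, 1]],
])

```text
t: 11.55
position: [0.5319, 0.1352, 0.2502]
tool_rot: [-2.207, -2.234, 0.002]
contact_force: [-0.4, 0.8, 0.3]
finger_gap: 0.0002
grip_force: 0.0
```

Call:
jog_arm([
  [[0, 0, 2, 0, 0, 0, 1], [0, 0, 2, 0, 0, 0, 1], [0, 0, 1, 0, 0, 0, 1], [0, 0, 0, 0, 0, 0, 1]],
])

```text
t: 11.95
position: [0.5324, 0.1358, 0.2464]
tool_rot: [2.205, 2.237, 0.001]
contact_force: [0.2, -0.2, -0.1]
finger_gap: 0.0001
grip_force: 0.0
```

Call:
jog_arm([
  [[0, 0, 1, 0, 0, 0, 1], [0, 0, 1, 0, 0, 0, 1], [0, 0, 0, 0, 0, 0, 1]],
])

```text
t: 12.25
position: [0.5323, 0.1356, 0.2438]
tool_rot: [-2.206, -2.237, 0.0]
contact_force: [-0.9, -0.1, -0.0]
finger_gap: -0.0002
grip_force: 0.0
```

Call:
jog_arm([
  [[0, 0, 1, 0, 0, 0, 1], [0, 0, 0, 0, 0, 0, 1]],
])

```text
t: 12.45
position: [0.5324, 0.1356, 0.2435]
tool_rot: [-2.206, -2.237, 0.0]
contact_force: [-1.5, -0.1, 2.9]
finger_gap: -0.0002
grip_force: 1.7
```

Call:
jog_arm([
  [[0, 0, -3.3, 0, 0, 0, 1], [-8, 0, 0, 0, 0, 0, 1], [-8, 0, 0, 0, 0, 0, 1], [-5, 0, 0, 0, 0, 0, 1], [-3, 0, 0, 0, 0, 0, 1]],
])

```text
t: 12.95
position: [0.5326, 0.1107, 0.2461]
tool_rot: [-2.207, -2.236, 0.0]
contact_force: [-0.2, 0.6, -0.0]
finger_gap: 0.0
grip_force: 0.0
```

Call:
jog_arm([
  [[-2, 0, 0, 0, 0, 0, 1], [-2, 0, 0, 0, 0, 0, 1], [-2, 0, 0, 0, 0, 0, 1], [-2, 0, 0, 0, 0, 0, 1], [-2, 0, 0, 0, 0, 0, 1]],
])

```text
t: 13.45
position: [0.5328, 0.1018, 0.2463]
tool_rot: [-2.205, -2.237, -0.001]
contact_force: [0.3, 2.7, 0.7]
finger_gap: -0.0001
grip_force: 1.2
```

Call:
jog_arm([
  [[-3, 0, 0, 0, 0, 0, 1], [-3, 0, 0, 0, 0, 0, 1], [-3, 0, 0, 0, 0, 0, 1], [-3, 0, 0, 0, 0, 0, 1], [-3, 0, 0, 0, 0, 0, 1]],
])

```text
t: 13.95
position: [0.533, 0.0863, 0.2463]
tool_rot: [-2.206, -2.237, 0.0]
contact_force: [-0.1, 2.3, -0.8]
finger_gap: 0.0001
grip_force: 1.2
```

Sliding smoothly at about 2.5 N, so I continue.

Call:
jog_arm([
  [[-4, 0, 0, 0, 0, 0, 1], [-4, 0, 0, 0, 0, 0, 1], [-4, 0, 0, 0, 0, 0, 1], [-4, 0, 0, 0, 0, 0, 1], [-4, 0, 0, 0, 0, 0, 1]],
])

```text
t: 14.45
position: [0.5333, 0.0662, 0.2463]
tool_rot: [-2.206, -2.237, 0.0]
contact_force: [-0.4, 3.1, -0.3]
finger_gap: 0.0001
grip_force: 1.2
```

Call:
jog_arm([
  [[-4, 0, 0, 0, 0, 0, 1], [-4, 0, 0, 0, 0, 0, 1], [-4, 0, 0, 0, 0, 0, 1], [-4, 0, 0, 0, 0, 0, 1], [-4, 0, 0, 0, 0, 0, 1]],
])

```text
t: 14.95
position: [0.5336, 0.0462, 0.2463]
tool_rot: [-2.206, -2.237, -0.0]
contact_force: [-0.2, 2.3, -0.8]
finger_gap: -0.0
grip_force: 1.2
```

Call:
jog_arm([
  [[-4, 0, 0, 0, 0, 0, 1], [-4, 0, 0, 0, 0, 0, 1], [-4, 0, 0, 0, 0, 0, 1], [-4, 0, 0, 0, 0, 0, 1], [-2, 0, 0, 0, 0, 0, 1]],
])

```text
t: 15.45
position: [0.5338, 0.0282, 0.2463]
tool_rot: [2.206, 2.237, -0.0]
contact_force: [0.8, 2.3, 0.3]
finger_gap: 0.0001
grip_force: 1.2
```

```bash
python3 - <<'E'
from h import *
s=state();print(s['t'],s['position'])
a=optics.snapshot('top')[190:270,235:385];b=optics.snapshot('scene')[200:305,215:415]
a=cv2.resize(a,(560,299),interpolation=cv2.INTER_CUBIC);b=cv2.resize(b,(560,294),interpolation=cv2.INTER_CUBIC)
cv2.imwrite('pics/c4.png',np.vstack([a,b])[:,:,::-1])
E
```

```text
15.45 [0.53384053 0.0281669  0.2463059 ]
```

View pics/c4.png

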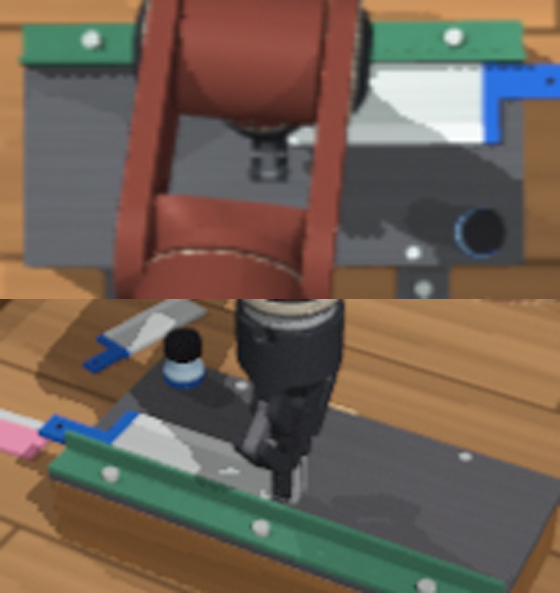

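The blank is still on the fence. The dye line is at crop px 484 and the block end at 523, so 28 mm remain to the end. I push 38 mm more.

Call:
jog_arm([
  [[-4, 0, 0, 0, 0, 0, 1], [-4, 0, 0, 0, 0, 0, 1], [-4, 0, 0, 0, 0, 0, 1], [-4, 0, 0, 0, 0, 0, 1], [-4, 0, 0, 0, 0, 0, 1]],
])

```text
t: 16.05
position: [0.5341, 0.0082, 0.2463]
tool_rot: [-2.206, -2.237, 0.0]
contact_force: [-0.5, 1.8, -0.5]
finger_gap: -0.0001
grip_force: 1.2
```

Call:
jog_arm([
  [[-4, 0, 0, 0, 0, 0, 1], [-4, 0, 0, 0, 0, 0, 1], [-4, 0, 0, 0, 0, 0, 1], [-4, 0, 0, 0, 0, 0, 1], [-2, 0, 0, 0, 0, 0, 1]],
])

```text
t: 16.55
position: [0.5344, -0.0098, 0.2463]
tool_rot: [2.206, 2.237, -0.0]
contact_force: [-0.4, 2.1, 0.4]
finger_gap: -0.0003
grip_force: 1.2
```

Call:
jog_arm([
  [[0, 0, 0, 0, 0, 0, 1], [4, 0, 0, 0, 0, 0, 1], [16, 0, 0, 0, 0, 0, 1], [0, 0, -40, 0, 0, 0, 1], [0, 0, -40, 0, 0, 0, 1]],
])

```text
t: 17.05
position: [0.5333, 0.012, 0.3255]
tool_rot: [-2.202, -2.236, 0.004]
contact_force: [1.7, -0.5, -0.1]
finger_gap: -0.0004
grip_force: 0.0
```

Call:
jog_arm([
  [[40, 0, -20, 0, 0, 0, 1], [40, 0, 0, 0, 0, 0, 1], [40, 0, 0, 0, 0, 0, 1], [40, 0, 0, 0, 0, 0, 1], [0, 0, 0, 0, 0, 0, 1]],
])

```text
t: 17.55
position: [0.5309, 0.1751, 0.3465]
tool_rot: [-2.199, -2.243, -0.002]
contact_force: [-0.1, -0.9, -0.3]
finger_gap: 0.0001
grip_force: 0.0
```

```bash
python3 - <<'E'
from h import *
s=state();print(s['t'],s['position'])
snap('top','t5.png',(262,188,422,276),5)
E
```

```text
17.55 [0.53094481 0.17506502 0.34651649]
```

View pics/t5.png

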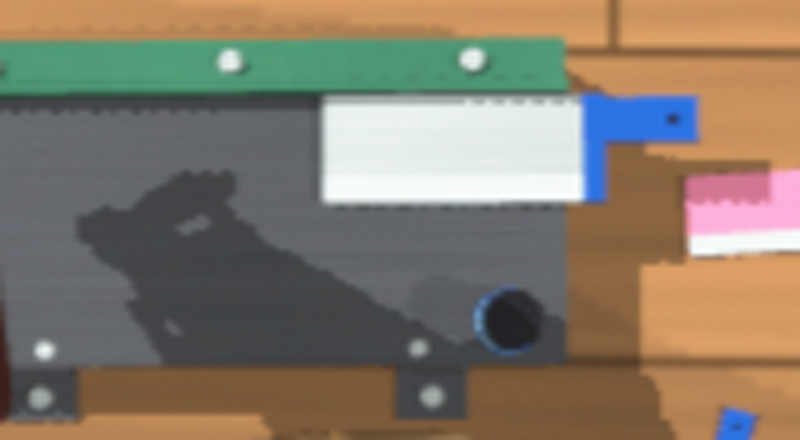

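```bash
python3 - <<'E'
from h import *
o=(262,188)
for p,z in [((322,96),.076),((584,95),.076),((584,202),.076),((322,203),.076),((322,93.5),.09),((560,92.5),.09),((566,250),.07)]: print(p,c1(p,z,o).round(4))
E
```

```text
(322, 96) [ 0.5615 -0.0193  0.076 ]
(584, 95) [ 0.563  -0.1594  0.076 ]
(584, 202) [ 0.5057 -0.1595  0.076 ]
(322, 203) [ 0.504  -0.0198  0.076 ]
(322, 93.5) [ 0.5611 -0.0193  0.09  ]
(560, 92.5) [ 0.5625 -0.1452  0.09  ]
(566, 250) [ 0.4803 -0.1506  0.07  ]
```

The spine is on the fence at both ends to within 1 mm, and the dye line is about 9 mm past the block end. The jar stands where it was and the arm is clear, so I hand in.

```bash
python3 -c "
from plant import order
print(order.close_job())"
```

```text
the job is handed in; nothing more can be done
None
```

The job is handed in: the blank lies flat with its spine within about 1 mm of the fence at both ends, the dye line is about 9 mm past the block's end, the other things were left alone, and no verdict was returned.

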